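# Set the honing stand four clicks on and lock it

### The arm

A 7-joint arm with a two-finger parallel gripper is mounted at the origin on a cart in front of the work surface, level with it; the furniture and walls round the work are solid. World frame = base frame: x ahead of the robot, y to its left, z up, the work surface at z = 0. Lengths are in m, angles in rad, forces in N, time in s.
With the tool pointing down it reaches from about 0.4 to 0.875 m from the base axis. Payload 19.3 kg.
Tool frame: the origin (TCP) lies midway between the tips of the shut fingers; the grasp point (between the pads) lies 19 mm behind it; x points along the fingers, y is the direction in which the jaws open and shut, and the axes are right-handed (so a half turn about x gives the same grasp; the last joint's range is limited). The gripper opens to 85 mm and grips with 20 to 120 N. Pads are 22 mm wide; open, the fingers measure 114 mm over their backs; the gripper's body (76 mm by 85 mm) begins 54 mm behind the grasp point. The pads swing forward as they close: fully open they stand 13 mm farther back than shut.
Start: joints at [1.217, 0.521, -0.036, 1.599, 0.021, 1.021, -0.113], TCP at [0.175, -0.6, 0.231] pointing down, gripper open.
Joint ranges: [-2.91, 2.91], [-0.3, 2.13], [-1.5, 1.42], [0.17, 2.43], [-1.26, 4.41], [0.16, 1.93], [-2.52, 2.52]. Speed limits (rad/s): [1.89, 1.89, 2.39, 2.39, 3.01, 3.01, 3.01].

### API

Orientations are given as [roll, pitch, yaw] about the fixed x, y, z axes, in that order (R = Rz(yaw) Ry(pitch) Rx(roll)).
In Python, from workcell import telemetry, vision, workorder gives the robot as it stands. The module is installed in compiled form; this text tells all that it offers.
- The arm moves only by the tool play_rows, never from a script. Its argument "deltas" is a list of rows, each a list of 7 numbers: the shift along the world's x, y, z in mm, then the turn, a rotation vector about the world's x, y, z in degrees, then the finger opening in mm, from 0 to 85.4. In form: [[x, y, z, wx, wy, wz, jaw], ...]. A call has 1 to 8 rows; each row shifts and turns the commanded pose from where the row before left it; what a row does not reach is not made up. A row lasts 1/8 s, in which the tool goes at most 62.5 mm and 10.7 degrees, less where a joint would pass 70% of its speed; a pose out of reach is approached as far as the arm can. A call with a gripper value outside its range is refused whole. The fingers move at their own pace and stop on an object; "grip_force" is the grip in N (left out, the last holds). Time passes only in rows, so rows that do not move let the fingers close. It gives the time, the measured TCP pose, the force and the opening at its end, in the units of the state.
- telemetry.observe(): the state, without advancing time (a new reading comes with each control period).
- vision.grab_frame(name): name is "scene" or "top"; returns the picture (384x512x3 uint8, red, green, blue); there is no depth.
- vision.camera_info(name): a dict with "mtx" (3x3 intrinsics, pixels), "rvec" (rotation vector, rad) and "tvec" (3), from world to camera coordinates, as OpenCV has them. Camera axes: x right, y down, z forward; pixel columns grow to the right and rows downward; lengths in m; the calibration is good to about 2 mm. A picture is of the moment at which its call begins. camera_info takes no time and is no camera call.
- workorder.job_done(): hands the job in, once; it reports no verdict.
The state is a dict: "clock": time; "qpos": joint angles; "qd": joint speeds; "joint_efforts": joint torques, N m; "position": TCP position; "tool_rot": TCP orientation; "force": force on the tool from outside, world axes, zero at the start; "moment": the same for the moment, N m; "grip_width": finger opening in m.
Only numpy, scipy, OpenCV 4.12 (cv2) and the standard library are available. Lean on these libraries where they do the work, as an engineer would, in place of code of your own. Each camera call takes 0.05 s, during which the arm holds its last target. There are 200 camera calls.

### The job

On the grey honing stand, set the black click-stop dial exactly four clicks clockwise (seen from above) from where it stands now, pushing its orange finger post round gently with a fingertip and not running past the fourth click. Then push the red lock slide in towards the dial until it is fully home, and let go of everything. Nothing is to be gripped or lifted: leave the stone lying in its cradle and the other things on the bench where they are.

Things in the scene. Friction and masses are not known exactly. Their poses are not given: they have to be found in the camera images.
- stand: Grey honing stand screwed to the bench. Origin on the bench under the dial's axis; x from the lock slide towards the dial, y from the dial towards the oil stone. Plate 10 mm thick, x -73 to 73, y -73 to 157, with a tongue under the lock slide, x -162 to -73, y -40 to 40. Dial housing: aluminium drum, radius 68 mm, top 32 mm above the bench, clamped on the stand at any angle.
- dial_axis (a point): Point on the dial's vertical axis, at the top face of the dial disc (44 mm above the bench). The black disc has radius 56 mm and turns in the horizontal plane.
- finger_post (a point): Centre of the top of the orange finger post on the dial: a round upright post of radius 8 mm, from 44 to 72 mm above the bench, 47 mm from the dial's axis. A white line on the disc points from the axis to it. Nothing else stands on the disc but a flat hub 2 mm high.
- dial (a joint): Dial angle in rad, growing clockwise from above. It rests in clicks 0.524 rad (30 deg) apart: 0, 0.524 ... 4.189, each marked by a black tick on the housing, with stops just beyond the ends; it starts in any of the clicks 0 to 3. Leaving a click takes about 5 N on the post; a little past half-way the dial snaps into the next click by itself, ahead of the finger.
- lock (a joint): Travel of the red lock slide in m along the stand's x: about 0 open, 0.022 fully home against its stop. It stays where it is left; moving it takes about 2 N.
- lock_tab (a point): Centre of the push face (away from the dial) of the red lock slide's upright tab, 30 mm above the bench. Tab 14 mm thick (x), 32 mm wide (y), 10 to 44 mm above the bench; pushed along the stand's x. It runs between two rails 18 mm high at the stand's y +-23, x -139 to -69.
- oil_stone: Oil stone, brown over grey, 150x50x25, lying loose in the stand's cradle along the stand's x, its centre 115 mm from the dial's axis; its top is 35 mm above the bench. Origin under its centre. Bystander, to be left alone.
- screwdriver: Screwdriver with yellow handle, 170x24x26, lying along its x; origin under its centre. Bystander, to be left alone.
- pliers_red: Pliers with red handles, 128x52x12; origin under its centre. Bystander, to be left alone.
- loupe: Black eye loupe, 35 across, 36 high; origin under its centre. Bystander, to be left alone.
- masking_tape: Roll of cream masking tape, 101 across, 24 high, lying flat; origin under its centre. Bystander, to be left alone.
- steel_bowl: Steel bowl, 99 across, 35 high; origin under its centre. Bystander, to be left alone.
- flux_brush: Brush with wooden handle, 165x25x13, lying along its x; origin under its centre. Bystander, to be left alone.

How it is judged:
By the outcome, as a careful person would: the job done as asked, in the order asked, and still so for the second after the job is handed in, with the robot touching nothing.
It also fails if it takes over 51 s, if anything falls off the work surface, if the arm or the gripper's body presses on something with over 40 N, if the wrist force passes 120 N, or if a joint passes its speed limit or range.

## Working session

There is one attempt and no reset: what is moved stays moved. The work goes in short steps, Python scripts to look and compute and a tool call to move; the robot and the scene stay as the last step left them, time stands still between calls to the robot, and variables do not carry over. Pictures are saved under pics/ and viewed, about 8 in all and at most 12, crops included, and the job is handed in when it is done.

Besides the shell and the picture viewer there is one more tool, called in YAML: its name, and indented under it one key for each argument. play_rows: Moves the arm, as the interface text tells. Its arguments: {"type":"object","properties":{"deltas":{"type":"array","items":{"type":"array","items":{"type":"number"}}},"grip_force":{"type":"number"}},"required":["deltas"]}

```bash
mkdir -p pics; cat > h.py <<'E'
import numpy as np, cv2
from workcell import telemetry, vision, workorder
def cam(n):
    c=vision.camera_info(n); return np.array(c["mtx"],float),cv2.Rodrigues(np.array(c["rvec"],float))[0],np.array(c["tvec"],float).ravel()
def ray(n,uv,z):
    K,R,t=cam(n); d=R.T@np.linalg.inv(K)@np.array([uv[0],uv[1],1.]); o=-R.T@t
    return o+d*(z-o[2])/d[2]
def proj(n,p):
    K,R,t=cam(n); q=K@(R@np.array(p,float)+t); return q[:2]/q[2]
def snap(n,f,crop=None,s=1):
    im=vision.grab_frame(n); o=im
    if crop: x0,y0,x1,y1=crop; o=im[y0:y1,x0:x1]
    o=cv2.resize(o,None,fx=s,fy=s,interpolation=cv2.INTER_CUBIC)
    cv2.imwrite('pics/'+f,o[:,:,::-1]); np.save('pics/'+f[:-4]+'.npy',im); return im
E
python3 - <<'E'
from h import *
a=snap('scene','s0.png',s=1.5);b=snap('top','t0.png',s=1.5)
for n in('scene','top'):
    K,R,t=cam(n);print(n,K[0,0],-R.T@t,R[2])
s=telemetry.observe();print(s['position'],s['tool_rot'],s['clock'],s['grip_width'])
E
```

```text
scene 396.9115674996961 [-0.10757978  1.18392594  0.73757657] [ 0.44539311 -0.7689283  -0.45866573]
top 438.12463955545223 [0.3091654  0.11582029 1.29875566] [ 0.1658695   0.00775245 -0.98611724]
[ 0.17488894 -0.59972439  0.23079229] [-1.5219711   1.56979753  1.90338936] 0.1 0.08548392389555323
```

View pics/t0.png

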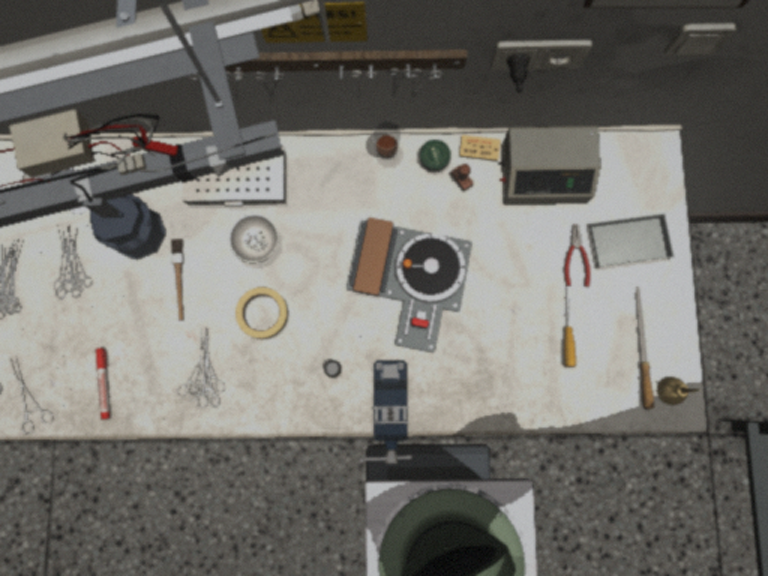

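View pics/s0.png

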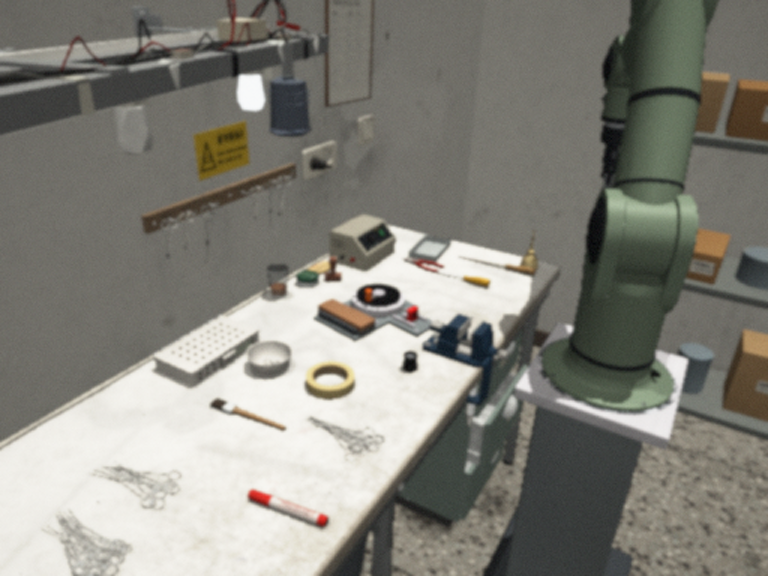

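The top view shows the stand with the dial at about (430,266), the orange post at (407,263), the red tab at (420,323) and the stone at (373,256), all in 1.5x pixels. A vise stands near (390,390). Next I'll measure these and look closer.

```bash
python3 - <<'E'
from h import *
T=np.load('pics/t0.npy');S=np.load('pics/s0.npy')
cv2.imwrite('pics/t0c.png',cv2.resize(T[135:240,225:325],None,fx=5.6,fy=5.6,interpolation=cv2.INTER_CUBIC)[:,:,::-1])
def blobs(n,im,box,lo,hi):
    x0,y0,x1,y1=box; h=cv2.cvtColor(im[y0:y1,x0:x1],cv2.COLOR_RGB2HSV)
    m=cv2.inRange(h,lo,hi)
    c,l,st,ce=cv2.connectedComponentsWithStats(m)
    return [(ce[i]+[x0,y0],st[i][4],st[i][:4]+[x0,y0,0,0]) for i in range(1,c) if st[i][4]>5]
print('orange T',blobs('top',T,(255,155,315,205),(5,170,120),(18,255,255)))
print('red T',blobs('top',T,(260,200,300,235),(0,150,90),(4,255,255)),blobs('top',T,(260,200,300,235),(172,150,90),(180,255,255)))
print('orange S',blobs('scene',S,(230,180,290,215),(3,170,100),(18,255,255)))
print('red S',blobs('scene',S,(260,195,290,220),(0,150,90),(4,255,255)),blobs('scene',S,(260,195,290,220),(172,150,90),(180,255,255)))
# disc ring: white housing
x0,y0=255,165
g=cv2.cvtColor(T,cv2.COLOR_RGB2GRAY)[150:205,255:320]
m=(g<60).astype(np.uint8); c,l,st,ce=cv2.connectedComponentsWithStats(m)
for i in range(1,c):
    if st[i][4]>100:
        cn=max(cv2.findContours((l==i).astype(np.uint8),0,1)[0],key=cv2.contourArea); cn=cv2.convexHull(cn)
        e=cv2.fitEllipse(cn); p=np.array(e[0])+[255,150]; print('disc',p,e[1:],st[i],ray('top',p,.044))
E
```

```text
orange T [(array([271.1875, 175.0625]), np.int32(16), array([270, 173,   4,   5]))]
red T [(array([279.39473684, 214.78947368]), np.int32(38), array([275, 212,  10,   6]))] []
orange S [(array([245.03703704, 195.        ]), np.int32(27), array([243, 192,   5,   8]))]
red S [(array([274.06896552, 207.79310345]), np.int32(29), array([272, 205,   6,   8]))] []
disc [286.72758293 177.1376915 ] ((35.44506072998047, 36.024662017822266), 51.54624938964844) [ 14  10  36  36 836] [0.55828399 0.02781997 0.044     ]
```

View pics/t0c.png

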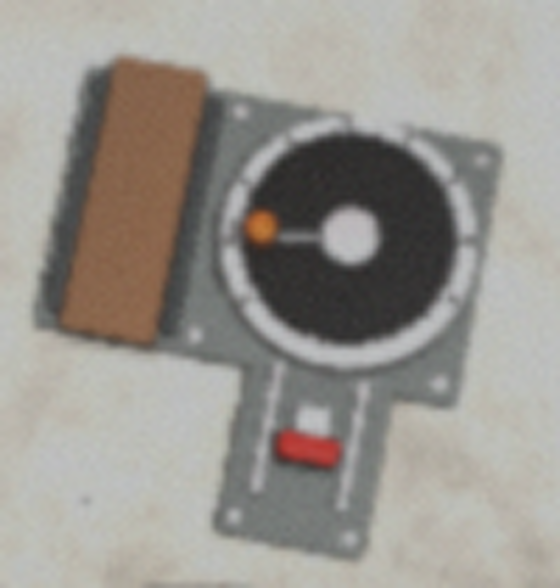

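Crop: the hub is at crop (352,236) and the post at 9 o'clock, which is the second tick since the ticks run from 8 to 4 o'clock. Four clicks clockwise therefore ends at 1 o'clock. The tab is open. Now the numbers.

```bash
cat >> h.py <<'E'
def tri(ut,us):
    P=[];
    for n in('top','scene'):
        K,R,t=cam(n);P.append(K@np.c_[R,t])
    X=cv2.triangulatePoints(P[0],P[1],np.array(ut,float).reshape(2,1),np.array(us,float).reshape(2,1)).ravel()
    X=X[:3]/X[3]; return X, np.linalg.norm(proj('top',X)-ut), np.linalg.norm(proj('scene',X)-us)
E
python3 - <<'E'
from h import *
T=np.load('pics/t0.npy');S=np.load('pics/s0.npy')
pix=lambda c:np.array(c)/5.6+[225-.4,135-.4]
# hub: bright blob inside disc
g=cv2.cvtColor(T,cv2.COLOR_RGB2GRAY).astype(float)
w=np.clip(g[168:186,280:296]-90,0,None); 
hue=cv2.cvtColor(T,cv2.COLOR_RGB2HSV)
w[:, :1]=0; yy,xx=np.mgrid[168:186,280:296]; u=np.array([(w*xx).sum(),(w*yy).sum()])/w.sum()
print('hub px',u,ray('top',u,.046),'by eye',ray('top',pix((352,236)),.046))
print('housing by eye extremes', ray('top',pix((349,242)),.032))
C=ray('top',u,.046)
P=ray('top',(271.19,175.06),.070);print('post',P,np.linalg.norm((P-C)[:2]),np.degrees(np.arctan2(*(P-C)[[1,0]])))
print('tri post',tri((271.19,175.06),(245.04,195.)));print('tri red',tri((279.39,214.79),(274.07,207.79)))
rt=ray('top',(279.39,214.79),.042);print('red top',rt)
for nm,c in dict(st1=(118,58),st2=(206,72),st3=(155,345),st4=(62,328)).items(): print(nm,ray('top',pix(c),.035))
for nm,c in dict(scr_l=(233,515),scr_r=(349,538),tl=(241,112),tr=(484,160),br=(440,384),bl=(195,336)).items(): print(nm,ray('top',pix(c),.011))
print('rails',[ray('top',pix(c),.018) for c in((277,366),(259,490),(364,386),(343,508))])
print('tab ends',[ray('top',pix(c),.044) for c in((279,441),(341,453))])
print('vise',tri((390/1.5,365/1.5),(470/1.5,324/1.5)), [ray('top',(390/1.5,362/1.5),z) for z in (.05,.1,.15)])
from scipy.spatial.transform import Rotation as Ro
print(Ro.from_euler('xyz',telemetry.observe()['tool_rot']).as_matrix().round(3))
E
```

```text
hub px [287.05108941 176.67392938] [0.55925064 0.02698535 0.046     ] by eye [0.55903   0.0258086 0.046    ]
housing by eye extremes [0.55862899 0.0264573  0.032     ]
post [0.55977808 0.0738952  0.07      ] 0.04691281060737952 89.35581541843504
tri post (array([0.5625334 , 0.07415178, 0.06203271]), np.float64(0.4274024939901202), np.float64(0.40662989127024424))
tri red (array([0.45112967, 0.05162003, 0.03189193]), np.float64(0.5804030695485655), np.float64(0.5646212759510907))
red top [0.44845923 0.05147359 0.042     ]
st1 [0.65936471 0.14697254 0.035     ]
st2 [0.65102419 0.10030576 0.035     ]
st3 [0.50471728 0.12902769 0.035     ]
st4 [0.51433166 0.17747236 0.035     ]
scr_l [0.41762724 0.08935282 0.011     ]
scr_r [0.40482564 0.02881299 0.011     ]
tl [0.63500031 0.0814588  0.011     ]
tr [ 0.60665671 -0.04857388  0.011     ]
br [ 0.48557869 -0.0212714   0.011     ]
bl [0.51299051 0.1079713  0.011     ]
rails [array([0.49530396, 0.06501454, 0.018     ]), array([0.42993951, 0.07569294, 0.018     ]), array([0.48407525, 0.01945744, 0.018     ]), array([0.41997883, 0.03203561, 0.018     ])]
tab ends [array([0.45258097, 0.06577533, 0.044     ]), array([0.44598579, 0.03408758, 0.044     ])]
vise (array([0.3319125 , 0.09712113, 0.06725387]), np.float64(13.108674397263567), np.float64(13.418751650471911)) [array([0.37269513, 0.10843268, 0.05      ]), array([0.37015141, 0.10872848, 0.1       ]), array([0.36760769, 0.10902428, 0.15      ])]
[[-0.     0.28  -0.96 ]
 [ 0.001 -0.96  -0.28 ]
 [-1.    -0.001  0.   ]]
```

```bash
python3 - <<'E'
from h import *
S=np.load('pics/s0.npy');T=np.load('pics/t0.npy')
for z in(0,.05,.1,.15,.2):
    for c in((376,362),(404,362)): p=ray('top',np.array(c)/1.5,z); print(z,p.round(3),(proj('scene',p)*1.5).round(0))
a=cv2.resize(S[190:270,270:350],(480,480),interpolation=2);b=cv2.resize(T[235:295,235:285],(400,480),interpolation=2)
cv2.imwrite('pics/vise.png',np.hstack([a,b[:,:300]])[:,:,::-1])
E
```

```text
0 [0.376 0.136 0.   ] [423. 348.]
0 [0.375 0.081 0.   ] [434. 337.]
0.05 [0.373 0.135 0.05 ] [426. 329.]
0.05 [0.372 0.082 0.05 ] [436. 320.]
0.1 [0.37  0.134 0.1  ] [428. 310.]
0.1 [0.37  0.083 0.1  ] [439. 301.]
0.15 [0.368 0.133 0.15 ] [431. 290.]
0.15 [0.367 0.085 0.15 ] [441. 282.]
0.2 [0.365 0.133 0.2  ] [434. 269.]
0.2 [0.365 0.086 0.2  ] [443. 262.]
```

play_rows:
  deltas:
    - [30,32,0,0,0,10,0]
    - [30,32,0,0,0,10,0]
    - [30,32,0,0,0,10,0]
    - [30,32,0,0,0,10,0]
    - [30,32,0,0,0,10,0]
    - [30,32,0,0,0,10,0]
    - [30,32,0,0,0,10,0]
    - [30,32,0,0,0,10,0]

```text
clock: 1.1
position: [0.4157, -0.3428, 0.2312]
tool_rot: [-1.978, 1.571, 2.849]
force: [0.9, -1.0, -1.2]
grip_width: -0.0002
```

View pics/vise.png

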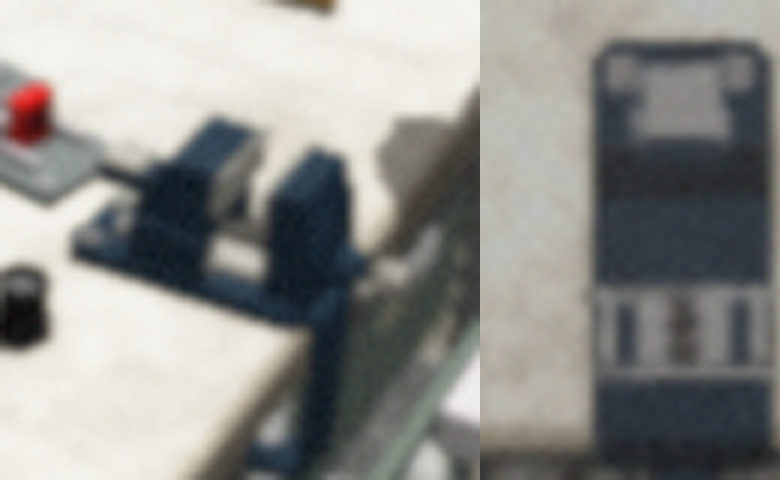

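The vise's jaws start about 70 mm or more short of where I'll work and its base is low, so it is clear. Going on to a point above the pre-push spot.

play_rows:
  deltas:
    - [14,51,0,0,0,10,0]
    - [14,51,0,0,0,10,0]
    - [14,51,0,0,0,10,0]
    - [14,51,0,0,0,10,0]
    - [14,51,0,0,0,10,0]
    - [14,51,0,0,0,10,0]
    - [14,51,0,0,0,10,0]
    - [14,51,0,0,0,10,0]

```text
clock: 2.1
position: [0.5272, 0.0654, 0.2312]
tool_rot: [-1.831, 1.571, -1.891]
force: [0.4, -0.6, -0.2]
grip_width: 0.0002
```

```bash
python3 - <<'E'
from h import *
from scipy.spatial.transform import Rotation as Ro
s=telemetry.observe();print(s['position'],s['force'],np.array(s['qpos']).round(2))
print(Ro.from_euler('xyz',s['tool_rot']).as_matrix().round(3))
E
```

```text
[0.52717124 0.06544867 0.23120845] [ 0.40115124 -0.62088839 -0.15510943] [ 0.4   0.49 -0.86  1.82  0.43  1.03  0.88]
[[-0.     0.06   0.998]
 [-0.     0.998 -0.06 ]
 [-1.    -0.    -0.   ]]
```

play_rows:
  deltas:
    - [-1,4,-40,0,0,3.5,0]
    - [-1,4,-40,0,0,0,0]
    - [0,0,-40,0,0,0,0]
    - [0,0,-30,0,0,0,0]
    - [0,0,-26,0,0,0,0]
    - [0,0,0,0,0,0,0]

```text
clock: 2.85
position: [0.5239, 0.072, 0.0539]
tool_rot: [-3.045, 1.568, -3.049]
force: [0.6, 0.6, 1.0]
grip_width: -0.0001
```

```bash
python3 - <<'E'
from h import *
s=telemetry.observe();print(s['position'],s['force'])
a=snap('scene','s1.png');b=snap('top','t1.png')
cv2.imwrite('pics/v1.png',np.hstack([cv2.resize(a[160:240,215:305],(450,400),interpolation=2),cv2.resize(b[140:220,250:320],(350,400),interpolation=2)])[:,:,::-1])
E
```

```text
[0.52387111 0.07196395 0.05392439] [0.58509688 0.61648783 0.97573294]
```

View pics/v1.png

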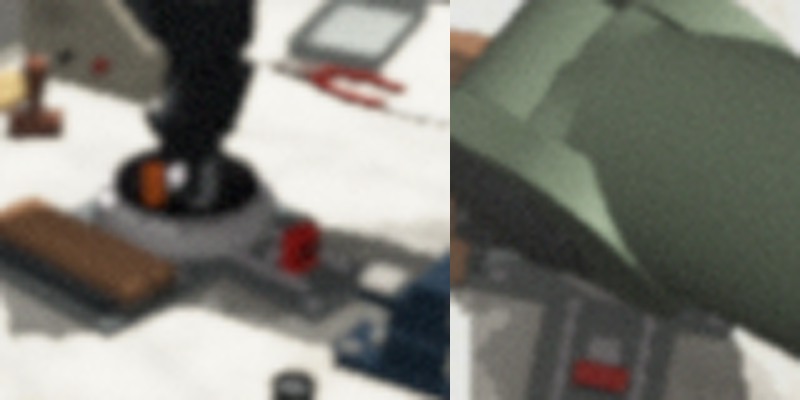

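Scene crop: the finger, at about (205,180), stands just behind the untouched orange post at (152,183). The top view is hidden by the arm, so I'll use the scene camera from here. Now computing the arc rows.

```bash
cat > arc.py <<'E'
from h import *
C=np.array([.5592,.0265]);TH0=89.4
def pose(phi,lag=.019,r=.047):
    t=np.radians(TH0-phi); return C+r*np.array([np.cos(t),np.sin(t)])-lag*np.array([np.sin(t),-np.cos(t)])
def phi_of(p,lag=.019):   # contact angle of the finger face from its TCP
    d=np.array(p)[:2]-C; return TH0-(np.degrees(np.arctan2(d[1],d[0]))-np.degrees(np.arctan2(lag,.047)))
E
python3 - <<'E'
from arc import *
p=telemetry.observe()['position'][:2];print('to contact',(pose(0)-p)*1000)
q=[pose(f) for f in range(0,112,3)]
for i in range(0,len(q)-1): print(i*3+3,((q[i+1]-q[i])*1000).round(1))
E
```

```text
to contact [15.55906034  1.48669069]
3 [2.5 0.9]
6 [2.5 0.8]
9 [2.6 0.6]
12 [2.6 0.5]
15 [2.6 0.4]
18 [2.6 0.2]
21 [2.7 0.1]
24 [ 2.7 -0.1]
27 [ 2.6 -0.2]
30 [ 2.6 -0.3]
33 [ 2.6 -0.5]
36 [ 2.6 -0.6]
39 [ 2.6 -0.7]
42 [ 2.5 -0.9]
45 [ 2.5 -1. ]
48 [ 2.4 -1.1]
51 [ 2.3 -1.2]
54 [ 2.3 -1.4]
57 [ 2.2 -1.5]
60 [ 2.1 -1.6]
63 [ 2.  -1.7]
66 [ 1.9 -1.8]
69 [ 1.8 -1.9]
72 [ 1.7 -2. ]
75 [ 1.6 -2.1]
78 [ 1.5 -2.2]
81 [ 1.4 -2.3]
84 [ 1.3 -2.3]
87 [ 1.2 -2.4]
90 [ 1.  -2.4]
93 [ 0.9 -2.5]
96 [ 0.8 -2.5]
99 [ 0.6 -2.6]
102 [ 0.5 -2.6]
105 [ 0.4 -2.6]
108 [ 0.2 -2.6]
111 [ 0.1 -2.7]
```

play_rows:
  deltas:
    - [4,0.5,0,0,0,0,0]
    - [4,0.5,0,0,0,0,0]
    - [4,0.5,0,0,0,0,0]
    - [3.5,0,0,0,0,0,0]
    - [2.5,0.9,0,0,0,-3,0]
    - [2.5,0.8,0,0,0,-3,0]
    - [2.6,0.6,0,0,0,-3,0]

```text
clock: 3.82
position: [0.5477, 0.0758, 0.0552]
tool_rot: [-2.71, 1.57, -2.873]
force: [-4.1, -0.1, 1.3]
grip_width: 0.0
```

play_rows:
  deltas:
    - [0,0,0,0,0,0,0]

```text
clock: 3.95
position: [0.548, 0.0758, 0.0552]
tool_rot: [-2.364, 1.57, -2.525]
force: [-1.3, -1.1, 0.4]
grip_width: 0.0001
```

```bash
cat >> arc.py <<'E'
def look(f):
    s=telemetry.observe(); a=snap('scene',f,(215,160,305,240),5)
    m=cv2.inRange(cv2.cvtColor(a[175:215,225:285],cv2.COLOR_RGB2HSV),(3,150,60),(18,255,255))
    c,l,st,ce=cv2.connectedComponentsWithStats(m); 
    print('F',np.array(s['force']).round(1),'p',np.array(s['position']).round(4),'finger phi',round(phi_of(s['position']),1),'t',s['clock'])
    for i in range(1,c):
        if st[i][4]>5:
            u=ce[i]+[225,175]; b=ray('scene',u,.060); d=b[:2]-C; print('post px',u.round(1),st[i][4],'ray r',np.linalg.norm(d).round(4),'phi',round(TH0-np.degrees(np.arctan2(d[1],d[0])),1))
    for k in range(0,181,30): 
        t=np.radians(TH0-k); print(k,proj('scene',[*(C+.047*np.array([np.cos(t),np.sin(t)])),.06]).round(1),end=' ')
E
python3 -c "
from arc import *
look('a1.png')"
```

```text
F [-1.3 -1.1  0.4] p [0.548  0.0758 0.0552] finger phi 8.6 t 3.95
post px [243.5 196.3] 31 ray r 0.0569 phi 5.9
0 [246.2 195.7] 30 [241.7 193.4] 60 [240.4 190.5] 90 [242.3 187.8] 120 [247. 186.] 150 [253.1 185.4] 180 [259.1 186.4]
```

play_rows:
  deltas:
    - [2.6,0.5,0,0,0,-3,0]
    - [2.6,0.4,0,0,0,-3,0]
    - [2.6,0.2,0,0,0,-3,0]
    - [2.7,0.1,0,0,0,-3,0]
    - [0,0,0,0,0,0,0]

```text
clock: 4.62
position: [0.5588, 0.077, 0.0553]
tool_rot: [0.456, 1.57, 0.087]
force: [-1.1, 0.3, 0.3]
grip_width: -0.0004
```

```bash
python3 -c "
from arc import *
look('a2.png')"
```

```text
F [-1.1  0.3  0.3] p [0.5588 0.077  0.0553] finger phi 20.9 t 4.625
post px [240.9 195.2] 22 ray r 0.0575 phi 18.7
0 [246.2 195.7] 30 [241.7 193.4] 60 [240.4 190.5] 90 [242.3 187.8] 120 [247. 186.] 150 [253.1 185.4] 180 [259.1 186.4]
```

play_rows:
  deltas:
    - [2.7,-0.1,0,0,0,-3,0]
    - [2.6,-0.2,0,0,0,-3,0]
    - [2.6,-0.3,0,0,0,-3,0]
    - [2.6,-0.5,0,0,0,-3,0]
    - [2.6,-0.6,0,0,0,-3,0]
    - [2.6,-0.7,0,0,0,-3,0]

```text
clock: 5.42
position: [0.5738, 0.0749, 0.0552]
tool_rot: [-2.836, 1.57, 2.763]
force: [-2.7, 1.5, 1.5]
grip_width: 0.0
```

```bash
python3 -c "
from arc import *
look('a3.png')"
```

```text
F [-2.7  1.5  1.5] p [0.5738 0.0749 0.0552] finger phi 38.2 t 5.425
0 [246.2 195.7] 30 [241.7 193.4] 60 [240.4 190.5] 90 [242.3 187.8] 120 [247. 186.] 150 [253.1 185.4] 180 [259.1 186.4]
```

View pics/a3.png

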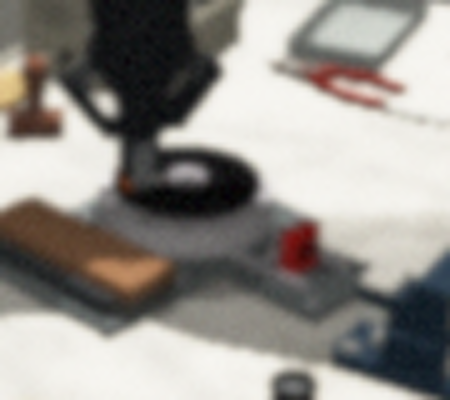

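The post is now partly hidden behind the finger at (125,185). The force opposes the tangential motion by about 3 N, so contact is as expected in click 2. I'll follow the rest by force.

play_rows:
  deltas:
    - [2.5,-0.9,0,0,0,-3,0]
    - [2.5,-1.0,0,0,0,-3,0]

```text
clock: 5.72
position: [0.5791, 0.0729, 0.0553]
tool_rot: [2.682, 1.57, 1.893]
force: [-0.4, 1.2, 0.3]
grip_width: -0.0003
```

play_rows:
  deltas:
    - [2.4,-1.1,0,0,0,-3,0]
    - [2.3,-1.2,0,0,0,-3,0]

```text
clock: 5.98
position: [0.5839, 0.0703, 0.0553]
tool_rot: [-1.836, 1.571, -2.729]
force: [0.0, -0.4, -0.5]
grip_width: 0.0
```

play_rows:
  deltas:
    - [2.3,-1.4,0,0,0,-3,0]
    - [2.2,-1.5,0,0,0,-3,0]

```text
clock: 6.22
position: [0.5885, 0.0674, 0.0553]
tool_rot: [2.793, 1.571, 1.794]
force: [0.6, 0.1, 0.2]
grip_width: 0.0004
```

play_rows:
  deltas:
    - [2.1,-1.6,0,0,0,-3,0]
    - [2.0,-1.7,0,0,0,-3,0]

```text
clock: 6.48
position: [0.5922, 0.0647, 0.0552]
tool_rot: [-2.776, 1.57, 2.404]
force: [-2.9, 3.3, 1.5]
grip_width: -0.0
```

play_rows:
  deltas:
    - [1.9,-1.8,0,0,0,-3,0]
    - [1.8,-1.9,0,0,0,-3,0]

```text
clock: 6.72
position: [0.5961, 0.0608, 0.0552]
tool_rot: [-2.836, 1.57, 2.238]
force: [-2.2, 2.5, 0.8]
grip_width: 0.0
```

```bash
python3 -c "
from arc import *
s=telemetry.observe();print(phi_of(s['position']),s['force'],np.array(s['qpos']).round(2));p=s['position'];print(pose(69),p)
for q in ([.5787,.0733],[.5838,.0706]): print(phi_of(q))
"
```

```text
68.46286198076714 [-2.20441915  2.5167377   0.82494218] [ 0.08  0.74 -0.4   1.78  0.42  0.71 -0.19]
[0.59662938 0.06069124] [0.59606956 0.06081942 0.05522068]
44.03114814595974
50.56507204416349
```

Two clicks done, and the third is under load at φ≈68°. Force peaks just after each contact and fades towards half-way. Continuing.

play_rows:
  deltas:
    - [1.7,-2.0,0,0,0,-3,0]
    - [1.6,-2.1,0,0,0,-3,0]

```text
clock: 6.98
position: [0.5997, 0.0561, 0.0553]
tool_rot: [0.314, 1.571, -1.002]
force: [0.6, 0.8, -0.1]
grip_width: 0.0
```

play_rows:
  deltas:
    - [1.5,-2.2,0,0,0,-3,0]
    - [1.4,-2.3,0,0,0,-3,0]

```text
clock: 7.22
position: [0.6026, 0.0515, 0.0553]
tool_rot: [0.259, 1.571, -1.163]
force: [-0.9, 0.2, -0.7]
grip_width: -0.0001
```

play_rows:
  deltas:
    - [1.3,-2.3,0,0,0,-3,0]

```text
clock: 7.35
position: [0.6039, 0.0493, 0.0553]
tool_rot: [-0.224, 1.571, -1.698]
force: [0.3, 0.1, 0.4]
grip_width: 0.0003
```

```bash
python3 -c "
from arc import *
look('a4.png')"
```

```text
F [0.3 0.1 0.4] p [0.6039 0.0493 0.0553] finger phi 84.4 t 7.35
0 [246.2 195.7] 30 [241.7 193.4] 60 [240.4 190.5] 90 [242.3 187.8] 120 [247. 186.] 150 [253.1 185.4] 180 [259.1 186.4]
```

View pics/a4.png

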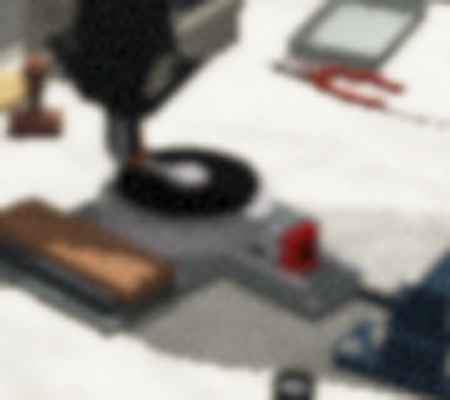

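The post shows at (137,158) beside the finger, with the white line running to it: click 3, at 90°. Now the last click, in smaller steps.

play_rows:
  deltas:
    - [1.2,-2.4,0,0,0,-3,0]
    - [1.0,-2.4,0,0,0,-3,0]
    - [0.9,-2.5,0,0,0,-3,0]

```text
clock: 7.78
position: [0.6069, 0.0428, 0.0553]
tool_rot: [-2.96, 1.57, 1.693]
force: [-1.1, 3.9, -0.0]
grip_width: -0.0001
```

play_rows:
  deltas:
    - [0.5,-1.7,0,0,0,-2,0]
    - [0.4,-1.7,0,0,0,-2,0]

```text
clock: 8.02
position: [0.6078, 0.0389, 0.0553]
tool_rot: [1.361, 1.571, -0.338]
force: [-0.4, 2.4, 0.7]
grip_width: -0.0003
```

play_rows:
  deltas:
    - [0.4,-1.7,0,0,0,-2,0]
    - [0.3,-1.7,0,0,0,-2,0]

```text
clock: 8.28
position: [0.6085, 0.0352, 0.0553]
tool_rot: [-0.289, 1.571, -2.059]
force: [-0.5, 1.1, 0.1]
grip_width: 0.0002
```

play_rows:
  deltas:
    - [0.3,-1.7,0,0,0,-2,0]
    - [0.2,-1.2,0,0,0,-1,0]

```text
clock: 8.52
position: [0.609, 0.0322, 0.0553]
tool_rot: [0.116, 1.57, -1.705]
force: [-0.6, 1.2, 0.3]
grip_width: -0.0001
```

```bash
python3 -c "
from arc import *
look('a5.png')"
```

```text
F [-0.6  1.2  0.3] p [0.609  0.0322 0.0553] finger phi 104.9 t 8.525
post px [243.7 189.6] 9 ray r 0.036 phi 74.3
0 [246.2 195.7] 30 [241.7 193.4] 60 [240.4 190.5] 90 [242.3 187.8] 120 [247. 186.] 150 [253.1 185.4] 180 [259.1 186.4]
```

play_rows:
  deltas:
    - [0.1,-1.2,0,0,0,-1,0]
    - [0.1,-1.2,0,0,0,-1,0]

```text
clock: 8.82
position: [0.6092, 0.0301, 0.0553]
tool_rot: [1.263, 1.571, -0.592]
force: [0.0, 0.1, -0.9]
grip_width: -0.0001
```

play_rows:
  deltas:
    - [0.1,-1.2,0,0,0,-1,0]
    - [0,0,0,0,0,0,0]

```text
clock: 9.07
position: [0.6093, 0.0289, 0.0553]
tool_rot: [0.112, 1.571, -1.761]
force: [0.6, -0.6, 0.0]
grip_width: -0.0001
```

```bash
python3 -c "
from arc import *
look('a6.png')"
```

```text
F [ 0.6 -0.6  0. ] p [0.6093 0.0289 0.0553] finger phi 108.7 t 9.075
post px [245.4 186.7] 20 ray r 0.0448 phi 108.9
0 [246.2 195.7] 30 [241.7 193.4] 60 [240.4 190.5] 90 [242.3 187.8] 120 [247. 186.] 150 [253.1 185.4] 180 [259.1 186.4]
```

View pics/a6.png

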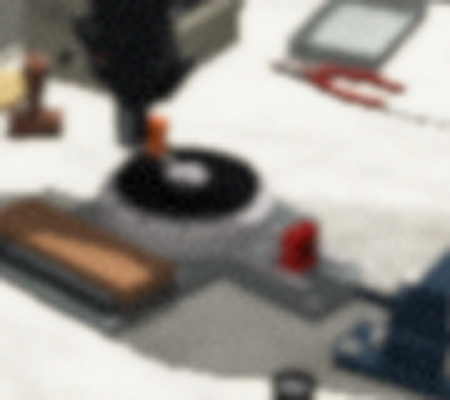

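The dial has snapped ahead: the post is at (157,135), clear of the finger, and force is zero at finger φ 108.7°. Backing off, lifting and heading for the lock slide.

play_rows:
  deltas:
    - [0,8,0,0,0,0,0]
    - [0,0,30,0,0,0,0]
    - [0,0,40,0,0,0,0]
    - [0,0,30,0,0,0,0]
    - [-19,2,0,0,0,9.6,0]
    - [-19,2,0,0,0,9.6,0]
    - [-19,2,0,0,0,9.6,0]
    - [-19,2,0,0,0,9.6,0]

```text
clock: 10.12
position: [0.5326, 0.0457, 0.1554]
tool_rot: [2.179, 1.571, 0.984]
force: [0.2, 0.5, 0.0]
grip_width: 0.0001
```

play_rows:
  deltas:
    - [-19,2,0,0,0,9.6,0]
    - [-19,2,0,0,0,9.6,0]
    - [-19,2,0,0,0,9.6,0]
    - [-19,2,0,0,0,9.6,0]
    - [-19,2,0,0,0,9.6,0]
    - [-19,2,0,0,0,9.6,0]
    - [0,0,0,0,0,0,0]

```text
clock: 11.0
position: [0.4186, 0.0573, 0.1555]
tool_rot: [-1.541, 1.57, -1.736]
force: [1.1, -0.1, 1.1]
grip_width: 0.0
```

```bash
python3 - <<'E'
from arc import *
from scipy.spatial.transform import Rotation as Ro
look('a7.png')
s=telemetry.observe();R=Ro.from_euler('xyz',s['tool_rot']).as_matrix();print(R.round(3),'yang',np.degrees(np.arctan2(R[1,1],R[0,1])))
a=np.load('pics/a7.npy');b=snap('top','t2.png')
cv2.imwrite('pics/v2.png',np.hstack([cv2.resize(a[160:240,215:305],(450,400),interpolation=2),cv2.resize(b[140:220,250:320],(350,400),interpolation=2)])[:,:,::-1])
E
```

```text
F [ 1.1 -0.1  1.1] p [0.4186 0.0573 0.1555] finger phi -56.2 t 11.0
post px [246.2 187. ] 9 ray r 0.0408 phi 110.4
0 [246.2 195.7] 30 [241.7 193.4] 60 [240.4 190.5] 90 [242.3 187.8] 120 [247. 186.] 150 [253.1 185.4] 180 [259.1 186.4] [[ 0.001  0.197  0.98 ]
 [ 0.     0.98  -0.197]
 [-1.     0.     0.001]] yang 78.64498818997262
```

View pics/v2.png

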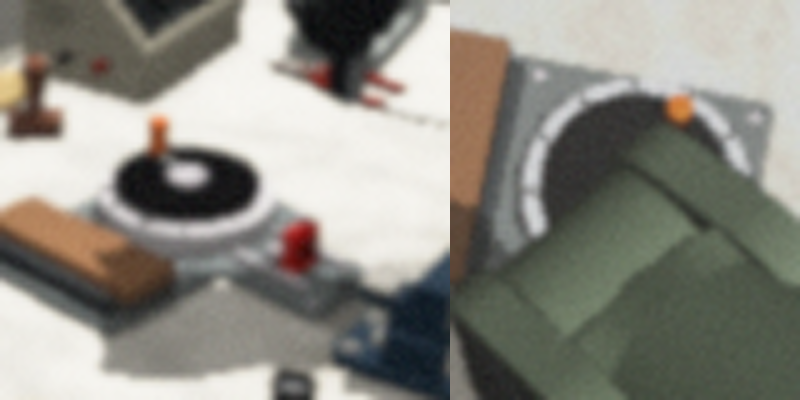

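The top view shows the post at crop (680,108), about 1 o'clock. Measuring it numerically.

```bash
python3 - <<'E'
from arc import *
b=np.load('pics/t2.npy')
m=cv2.inRange(cv2.cvtColor(b[150:185,270:315],cv2.COLOR_RGB2HSV),(5,150,100),(18,255,255))
c,l,st,ce=cv2.connectedComponentsWithStats(m)
for i in range(1,c):
    if st[i][4]>5:
        u=ce[i]+[270,150];d=ray('top',u,.07)[:2]-C;print(u,st[i][4],np.linalg.norm(d),TH0-np.degrees(np.arctan2(d[1],d[0])))
        print(proj('scene',ray('top',u,.06)))
p=telemetry.observe()['position'];X=np.array([.979,-.205]);Y=np.array([.205,.979])
d=p[:2]-C;print('stand xy',d@X,d@Y,'target',(C-X*.1425-p[:2])*1000)
E
```

```text
[295.16666667 161.72222222] 18 0.044623439244368034 119.19842554580595
[246.71762674 185.99923583]
stand xy -0.14271459224471217 0.001459305742372109 target [-0.1540106  -1.45835911]
```

The dial reads 119.2° at radius 44.6 mm, so it is exactly four clicks on. Next, descend behind the tab and push.

play_rows:
  deltas:
    - [0,-1.5,-40,0,0,0,0]
    - [0,0,-40,0,0,0,0]
    - [0,0,-28,0,0,0,0]
    - [0,0,-20,0,0,0,0]
    - [0,0,0,0,0,0,0]

```text
clock: 11.72
position: [0.4191, 0.0558, 0.0264]
tool_rot: [-2.654, 1.569, -2.852]
force: [0.3, -0.5, -0.5]
grip_width: -0.0001
```

play_rows:
  deltas:
    - [4.9,-1.0,0,0,0,0,0]
    - [4.9,-1.0,0,0,0,0,0]
    - [2.9,-0.6,0,0,0,0,0]
    - [2.9,-0.6,0,0,0,0,0]

```text
clock: 12.22
position: [0.4351, 0.0521, 0.0275]
tool_rot: [-0.027, 1.571, -0.224]
force: [-1.4, 0.0, 0.9]
grip_width: -0.0001
```

play_rows:
  deltas:
    - [2.9,-0.6,0,0,0,0,0]
    - [2.9,-0.6,0,0,0,0,0]
    - [2.9,-0.6,0,0,0,0,0]
    - [2.9,-0.6,0,0,0,0,0]

```text
clock: 12.72
position: [0.4466, 0.0498, 0.0273]
tool_rot: [-2.092, 1.571, -2.288]
force: [-2.0, -0.3, 1.4]
grip_width: -0.0
```

play_rows:
  deltas:
    - [2,-0.4,0,0,0,0,0]
    - [2,-0.4,0,0,0,0,0]

```text
clock: 12.98
position: [0.4506, 0.049, 0.0273]
tool_rot: [-2.302, 1.571, -2.498]
force: [-0.9, -1.4, -0.6]
grip_width: -0.0
```

play_rows:
  deltas:
    - [1,-0.2,0,0,0,0,0]
    - [1,-0.2,0,0,0,0,0]

```text
clock: 13.22
position: [0.4516, 0.0487, 0.0272]
tool_rot: [-2.749, 1.569, -2.945]
force: [-10.9, 1.9, 8.2]
grip_width: 0.0003
```

play_rows:
  deltas:
    - [1,-0.2,0,0,0,0,0]

```text
clock: 13.35
position: [0.4518, 0.0487, 0.0271]
tool_rot: [-2.765, 1.568, -2.961]
force: [-17.8, 2.8, 13.7]
grip_width: 0.0003
```

The force rises to 18 N with no more motion at the expected home position (0.452 against 0.453 predicted), so the slide is on its stop. Backing straight off and lifting clear.

play_rows:
  deltas:
    - [-3,0.6,0,0,0,0,0]
    - [-8,1.6,0,0,0,0,0]
    - [-8,1.6,0,0,0,0,0]
    - [0,0,40,0,0,0,0]
    - [0,0,50,0,0,0,0]
    - [0,0,60,0,0,0,0]
    - [0,-50,20,0,0,0,0]
    - [0,-50,0,0,0,0,0]

```text
clock: 14.35
position: [0.4349, -0.0489, 0.1989]
tool_rot: [-0.235, 1.567, -0.43]
force: [0.4, 0.7, -0.1]
grip_width: 0.0004
```

play_rows:
  deltas:
    - [0,-50,0,0,0,0,0]
    - [0,-50,0,0,0,0,0]
    - [0,-50,0,0,0,0,0]
    - [0,-50,0,0,0,0,0]
    - [0,-50,0,0,0,0,0]
    - [0,0,0,0,0,0,0]

```text
clock: 15.1
position: [0.4334, -0.3009, 0.1967]
tool_rot: [-2.053, 1.57, -2.254]
force: [-0.6, 1.4, -0.3]
grip_width: 0.0002
```

```bash
python3 - <<'E'
from arc import *
look('a8.png');b=snap('top','t3.png',(225,135,325,240),5.6)
X=np.array([.979,-.205]);Y=np.array([.205,.979])
def f(im,lo,hi,z,box):
    x0,y0,x1,y1=box;m=cv2.inRange(cv2.cvtColor(im[y0:y1,x0:x1],cv2.COLOR_RGB2HSV),lo,hi);c,l,st,ce=cv2.connectedComponentsWithStats(m)
    for i in range(1,c):
        if st[i][4]>7: d=ray('top',ce[i]+[x0,y0],z)[:2]-C;print(st[i][4],'r',np.linalg.norm(d).round(4),'phi',TH0-np.degrees(np.arctan2(d[1],d[0])),'stand',d@X,d@Y)
for im in(np.load('pics/t0.npy'),b):
    f(im,(5,170,120),(18,255,255),.07,(255,150,320,205));f(im,(0,150,90),(4,255,255),.042,(260,195,300,235))
E
```

```text
F [-0.6  1.4 -0.3] p [ 0.4334 -0.3009  0.1967] finger phi 222.4 t 15.1
post px [246.2 187. ] 9 ray r 0.0408 phi 110.4
0 [246.2 195.7] 30 [241.7 193.4] 60 [240.4 190.5] 90 [242.3 187.8] 120 [247. 186.] 150 [253.1 185.4] 180 [259.1 186.4] 16 r 0.0474 phi 0.08999553050735187 stand -0.009158615735584316 0.046524058468599944
38 r 0.1135 phi -77.8981717686755 stand -0.11353067476463859 0.0017341797393284797
9 r 0.0457 phi 118.69395114345727 stand 0.04361442061762521 -0.013724168455450022
38 r 0.0938 phi -77.67501645279702 stand -0.09377850180466958 0.001797822372237114
```

View pics/t3.png

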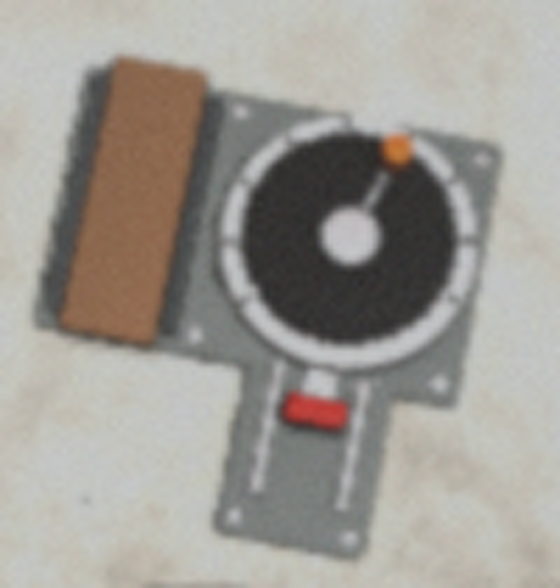

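The picture shows the post at 1 o'clock and the tab in by the drum, with the stone unmoved. The tab's measured travel is 19.8 mm against 22 nominal. I'll check that with a weighted centroid before handing in.

```bash
python3 - <<'E'
from arc import *
X=np.array([.979,-.205])
def wc(im,box):
    x0,y0,x1,y1=box; p=im[y0:y1,x0:x1].astype(float); w=np.clip(p[...,0]-np.maximum(p[...,1],p[...,2])-25,0,None); yy,xx=np.mgrid[y0:y1,x0:x1]
    return np.array([(w*xx).sum(),(w*yy).sum()])/w.sum(), w.sum()
B=(268,197,294,225)
f=lambda u:(ray('top',u,.04)[:2]-C)@X
u0,w0=wc(np.load('pics/t0.npy'),B);print('start',u0,w0,f(u0))
for k in range(3):
    u,w=wc(vision.grab_frame('top'),B);print('now',u,w,f(u),'travel',f(u)-f(u0))
Bs=(266,198,288,222)
s0,_=wc(np.load('pics/s0.npy'),Bs);s1,_=wc(vision.grab_frame('scene'),Bs);print('scene',s0,s1,(ray('scene',s1,.03)-ray('scene',s0,.03))[:2]@X)
E
```

```text
start [279.57121514 214.58167331] 4016.0 -0.11260247829188672
now [280.89421015 207.91422445] 4197.0 -0.09281574660936953 travel 0.019786731682517184
now [280.91271347 207.91603416] 4216.0 -0.09281063946578741 travel 0.019791838826099306
now [280.89964413 207.91150652] 4215.0 -0.09280493807981967 travel 0.019797540212067047
scene [274.31701031 207.37207123] [270.23085714 205.52914286] 0.01956037423057078
```

Both views agree on about 19.7 mm of travel. The start was only "about 0", but to rule out a slide sticking short of its stop I'll push once more, a little harder (under 40 N).

play_rows:
  deltas:
    - [0,50,0,0,0,0,0]
    - [0,50,0,0,0,0,0]
    - [0,50,0,0,0,0,0]
    - [0,50,0,0,0,0,0]
    - [0,50,0,0,0,0,0]
    - [0,50,0,0,0,0,0]
    - [0,53,0,0,0,0,0]
    - [0,0,-40,0,0,0,0]

```text
clock: 16.4
position: [0.4357, 0.0596, 0.1588]
tool_rot: [0.408, 1.565, 0.217]
force: [1.2, -1.1, -1.9]
grip_width: 0.0002
```

play_rows:
  deltas:
    - [0,0,-50,0,0,0,0]
    - [0,0,-45,0,0,0,0]
    - [0,0,-31,0,0,0,0]
    - [0,0,0,0,0,0,0]

```text
clock: 16.9
position: [0.4332, 0.056, 0.0302]
tool_rot: [-2.834, 1.568, -3.028]
force: [0.4, -0.7, 0.2]
grip_width: 0.0
```

play_rows:
  deltas:
    - [4,-1.8,0,0,0,0,0]
    - [4,-1.8,0,0,0,0,0]
    - [4,-0.8,0,0,0,0,0]
    - [3,-0.6,0,0,0,0,0]
    - [2,-0.4,0,0,0,0,0]

```text
clock: 17.52
position: [0.4517, 0.0498, 0.0314]
tool_rot: [0.102, 1.571, -0.095]
force: [-3.8, 1.4, 2.5]
grip_width: -0.0001
```

play_rows:
  deltas:
    - [1,-0.2,0,0,0,0,0]
    - [0.5,-0.1,0,0,0,0,0]

```text
clock: 17.77
position: [0.4518, 0.0496, 0.0311]
tool_rot: [-2.739, 1.569, -2.935]
force: [-9.6, 2.3, 7.6]
grip_width: 0.0001
```

play_rows:
  deltas:
    - [1,-0.2,0,0,0,0,0]

```text
clock: 17.9
position: [0.452, 0.0496, 0.0311]
tool_rot: [-2.753, 1.568, -2.948]
force: [-16.8, 4.4, 10.1]
grip_width: 0.0002
```

play_rows:
  deltas:
    - [1,-0.2,0,0,0,0,0]
    - [0,0,0,0,0,0,0]

```text
clock: 18.15
position: [0.4521, 0.0495, 0.0309]
tool_rot: [-2.789, 1.566, -2.984]
force: [-19.4, 5.1, 13.6]
grip_width: -0.0003
```

play_rows:
  deltas:
    - [-4,0.8,0,0,0,0,0]
    - [-8,1.6,0,0,0,0,0]
    - [-8,1.6,0,0,0,0,0]
    - [0,0,40,0,0,0,0]
    - [0,0,50,0,0,0,0]
    - [0,0,60,0,0,0,0]
    - [0,-50,20,0,0,0,0]
    - [0,-50,0,0,0,0,0]

```text
clock: 19.15
position: [0.4354, -0.0481, 0.2029]
tool_rot: [-0.261, 1.567, -0.457]
force: [1.7, -0.6, -1.6]
grip_width: 0.0001
```

play_rows:
  deltas:
    - [0,-50,0,0,0,0,0]
    - [0,-50,0,0,0,0,0]
    - [0,-50,0,0,0,0,0]
    - [0,-50,0,0,0,0,0]
    - [0,0,0,0,0,0,0]

```text
clock: 19.77
position: [0.434, -0.25, 0.2008]
tool_rot: [-2.069, 1.57, -2.27]
force: [1.2, -0.0, -0.5]
grip_width: 0.0004
```

```bash
python3 - <<'E'
from arc import *
X=np.array([.979,-.205])
b=snap('top','t4.png'); x0,y0,x1,y1=268,197,294,225
def wc(p,off,x0,y0,x1,y1,hi=0):
    p=p[y0:y1,x0:x1].astype(float);w=np.clip(p[...,0]-np.maximum(p[...,1],p[...,2])-off,0,None);yy,xx=np.mgrid[y0:y1,x0:x1];return np.array([(w*xx).sum(),(w*yy).sum()])/w.sum()
u=wc(b,25,x0,y0,x1,y1);u0=wc(np.load('pics/t0.npy'),25,x0,y0,x1,y1)
print('lock travel',(ray('top',u,.04)-ray('top',u0,.04))[:2]@X)
v=wc(b,40,285,152,305,172);d=ray('top',v,.066)[:2]-C;print('post r',np.linalg.norm(d),'phi',TH0-np.degrees(np.arctan2(d[1],d[0])))
t3=np.load('pics/t0.npy');D=np.abs(b.astype(int)-t3).max(2)>60;ys,xs=np.nonzero(D[140:240,150:300]);print('changed px in bench area',len(xs),xs.min()+150,xs.max()+150,ys.min()+140,ys.max()+140)
s=telemetry.observe();print(s['position'],s['force'],s['clock'])
E
```

```text
lock travel 0.019804500921979655
post r 0.04776990293339757 phi 118.92171658093238
changed px in bench area 182 266 297 159 218
[ 0.43434662 -0.24780191  0.20089124] [0.49753459 0.68535372 1.1252254 ] 19.825
```

A second push at 19 N moved nothing, so the slide is on its stop. Only the dial and slide pixels changed. Handing in.

```bash
python3 -c "
from h import *
print(workorder.job_done())"
```

```text
the job is handed in; nothing more can be done
None
```

The dial is set four clicks clockwise and the lock slide is fully in against its stop. I handed the job in at about 20 s with the arm clear of everything.

- **Dial:** I pushed the post round with the shut fingertips at about 5 N or less and stopped just past the last half-way point. The final picture puts it 118.9° from its start (120° expected), 47.8 mm from the axis (47 mm given).
- **Lock slide:** I pushed it until it stopped hard at 18 N. A second push at 19 N did not move it.
- **One disagreement:** both cameras measured about 19.8 mm of slide travel, not the nominal 22 mm. The stop was within about 1 mm of where I predicted it. I put the rest down to the slide not starting exactly at 0 and the 2 mm calibration, but I could not confirm that.
- **Other things:** in the final top view nothing had changed in the part of the bench I compared except around the dial and slide. That part covers the stone, tape and bowl. It does not cover the pliers, screwdriver, loupe or part of the brush, but the arm never worked near those.

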